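# Find the binding belt pulley by hand and put it on the reject post

## Task

Three pulleys that look alike stand on the long board and the bearing of one binds: spin each by pushing its pin gently with a fingertip, never above 20 N on a wheel, the good ones by at least a quarter turn, and do not force the one that drags. Then lift the binding pulley by its square hub and seat it upright and fully home on the single reject post. Leave the good pulleys on their posts, and the timer, dish and marker where they are.

Things in the scene. Friction and masses are not known exactly. Their poses are not given: they have to be found in the camera images.
- board: fixed grey plate 90 x 400 x 12 mm; origin at the centre of its underside, y along its length, z up. Three upright steel posts at y = -140, 0, +140 mm: 12 mm square, sides along the plate's axes, 45 mm tall over the plate, the top 10 mm a round cone
- reject: fixed grey plate 90 x 90 x 12 mm with one such post (12 mm square, 45 mm tall, sides along the plate's axes) in its middle, empty; origin at the centre of its underside, z up
- reject_seat (a point): the centre of the reject post's foot, on the top of the reject plate, 12 mm above the bench: a pulley that is fully home has its origin here
- pulley_a: one of three identical-looking pulleys, 0.3 kg; origin at the centre of the hub's lower end, z up. Hub: upright steel square tube, 22 mm outside, sides along x and y, 70 mm tall, blind bore from below 14.4 mm square, 56 mm deep; 1.2 mm play a side on a post (can shift that much and turn 0.2 rad). The hub's top 42 mm stand free over the wheel for gripping
- pulley_b: the second pulley, see pulley_a
- pulley_c: the third pulley, see pulley_a
- pin_a (a point): centre of the top of pulley_a's pin, 46 mm above the pulley's origin. The steel pin, 10 mm thick, stands 18 mm up from the face of the aluminium grooved wheel, 38 mm from the axis. The wheel is 96 mm across and turns on the hub, from 12 to 28 mm above the pulley's origin. Push the pin along its circle: a finger face slanting to the path wedges
- pin_b (a point): centre of the top of pulley_b's pin
- pin_c (a point): centre of the top of pulley_c's pin
- w_a (a joint): turn of pulley_a's wheel on its hub, rad, + counterclockwise from above, counting on over turns; at 0 the pin is on the hub's -x side; starts within 0.25 of 0. A good wheel turns without end, under 0.1 N at the pin, and coasts. The binding one (any of the three, on any post) drags with 0.3 N m (8 N at the pin), stops when let go and jams solid 0.35 to 0.85 rad from its start
- w_b (a joint): turn of pulley_b's wheel, as w_a; w_b is also the name of the wheel with its pin
- w_c (a joint): turn of pulley_c's wheel, as w_a; w_c is also the name of the wheel with its pin
- timer: bystander: clockwork bench timer, 56 x 66 x 70 mm; origin under its centre
- dish: bystander: round glass dish, upside down, 91 mm across, 24 mm tall; origin under its centre
- marker: bystander: felt marker lying along its y axis, 14 x 128 x 16 mm; origin under its centre
Mind the look-alikes: they are no part of the job. What is shaped like the pulley_b but orange is not meant.

How it is judged:
On the way, in this order (a step that is already met when the one before it is completed fails the run):
1. two wheels have been turned on to beyond 1 rad (only good ones can), all three pulleys still on the board ((((value of joint w_b above 1 rad or value of joint w_b below -1 rad) and (value of joint w_c above 1 rad or value of joint w_c below -1 rad)) or ((value of joint w_a above 1 rad or value of joint w_a below -1 rad) and (value of joint w_c above 1 rad or value of joint w_c below -1 rad)) or ((value of joint w_a above 1 rad or value of joint w_a below -1 rad) and (value of joint w_b above 1 rad or value of joint w_b below -1 rad))) and distance of each of pulley_a, pulley_b, pulley_c from where it was at the start of the episode below 0.02 m), for 0.1 s.
2. the pulley whose wheel has not turned on is lifted off its post (((distance of pulley_a from where it was at the start of the episode above 0.05 m and value of joint w_a between -0.7 and 0.7 rad) or (distance of pulley_b from where it was at the start of the episode above 0.05 m and value of joint w_b between -0.7 and 0.7 rad) or (distance of pulley_c from where it was at the start of the episode above 0.05 m and value of joint w_c between -0.7 and 0.7 rad))), for 0.1 s.
At the end, for the whole second after the job is handed in: the binding pulley (wheel within 0.7 rad of its zero) stands released, at rest and fully home on the reject post (within 4 mm sideways, 3 mm in height); the good ones, wheels turned beyond 1 rad, stand within 6 mm of their starts; all upright within 4 degrees (((horizontal distance between pulley_a and reject_seat below 0.004 m and z of pulley_a in the frame of reject_seat below 0.003 m and linear speed of pulley_a below 0.02 m/s and value of joint w_a between -0.7 and 0.7 rad and distance of each of pulley_b, pulley_c from where it was at the start of the episode below 0.006 m and (value of joint w_b above 1 rad or value of joint w_b below -1 rad) and (value of joint w_c above 1 rad or value of joint w_c below -1 rad) and angle between each of pulley_a, pulley_b, pulley_c's own z axis and vertical below 0.07 rad) or (horizontal distance between pulley_b and reject_seat below 0.004 m and z of pulley_b in the frame of reject_seat below 0.003 m and linear speed of pulley_b below 0.02 m/s and value of joint w_b between -0.7 and 0.7 rad and distance of each of pulley_a, pulley_c from where it was at the start of the episode below 0.006 m and (value of joint w_a above 1 rad or value of joint w_a below -1 rad) and (value of joint w_c above 1 rad or value of joint w_c below -1 rad) and angle between each of pulley_a, pulley_b, pulley_c's own z axis and vertical below 0.07 rad) or (horizontal distance between pulley_c and reject_seat below 0.004 m and z of pulley_c in the frame of reject_seat below 0.003 m and linear speed of pulley_c below 0.02 m/s and value of joint w_c between -0.7 and 0.7 rad and distance of each of pulley_a, pulley_b from where it was at the start of the episode below 0.006 m and (value of joint w_a above 1 rad or value of joint w_a below -1 rad) and (value of joint w_b above 1 rad or value of joint w_b below -1 rad) and angle between each of pulley_a, pulley_b, pulley_c's own z axis and vertical below 0.07 rad))); the robot touches nothing.
It fails at once if a wheel is pushed with more than 20 N (contact force between any of the arm, the fingers and w_a above 20 N or contact force between any of the arm, the fingers and w_b above 20 N or contact force between any of the arm, the fingers and w_c above 20 N).
It fails at once if a pulley found to turn freely (beyond 1 rad) is taken off its post ((distance of pulley_a from where it was at the start of the episode above 0.025 m and (value of joint w_a above 1 rad or value of joint w_a below -1 rad)) or (distance of pulley_b from where it was at the start of the episode above 0.025 m and (value of joint w_b above 1 rad or value of joint w_b below -1 rad)) or (distance of pulley_c from where it was at the start of the episode above 0.025 m and (value of joint w_c above 1 rad or value of joint w_c below -1 rad))).
It fails at once if the timer, dish or marker is moved by more than 20 mm (distance of any of timer, dish, marker from where it was at the start of the episode above 0.02 m).
It also fails if it takes over 72 s, if anything falls off the work surface, if the arm or the gripper's body presses on something with over 40 N, if the wrist force passes 120 N, or if a joint passes its speed limit or range.

## Robot

A 6-joint arm with a two-finger parallel gripper is mounted at the origin on a cart in front of the work surface, level with it; the furniture and walls round the work are solid. World frame = base frame: x ahead of the robot, y to its left, z up, the work surface at z = 0. Lengths are in m, angles in rad, forces in N, time in s.
With the tool pointing down it reaches from about 0.4 to 0.825 m from the base axis. Payload 7 kg.
Tool frame: the origin (TCP) lies at the centre of the arm's flange, where the gripper is bolted on; the fingertips stand 178 mm ahead of it and the grasp point (between the pads) lies arm.tcp_to_grasp ahead of it (arm.tcp_to_grasp is the distance from the TCP to the grasp point, in m); z points along the fingers, y is the direction in which the jaws open and shut (so a half turn about z gives the same grasp; the last joint's range is limited). The gripper opens to 88 mm and grips with 3 to 60 N. Pads are 19 mm wide; open, the fingers measure 130 mm over their backs; the gripper's body (78 mm by 193 mm) begins 47 mm behind the grasp point.
Start: joints at [1.616, 0.359, 0.012, 0, -1.224, -0.288], TCP at [0.162, 0.655, 0.405] pointing down, gripper open.
Joint ranges: [-3.07, 3.07], [-1.43, 2.12], [-1.02, 1.25], [-3.03, 1.67], [-3.05, -0], [-3.03, 3.03]. Speed limits (rad/s): [2.39, 2.39, 3.01, 3.14, 3.14, 3.14].

## Interface

Orientations are given as [roll, pitch, yaw] about the fixed x, y, z axes, in that order (R = Rz(yaw) Ry(pitch) Rx(roll)).
In Python, from station import arm gives the robot as it stands.
- The arm moves only by the tool move_arm, never from a script. Its argument "deltas" is a list of rows, each a list of 6 numbers: the shift along the world's x, y, z in mm, then the turn, a rotation vector about the world's x, y, z in degrees. In form: [[tx, ty, tz, ax, ay, az], ...]. A call has exactly 5 rows; each row shifts and turns the commanded pose from where the row before left it; what a row does not reach is not made up. A row lasts 1/12 s, in which the tool goes at most 41.7 mm and 7.16 degrees, less where a joint would pass 70% of its speed; a pose out of reach is approached as far as the arm can. A call with a gripper value outside its range is refused whole. "claw" is the closure in counts, from 0 (fully open) to 255 (shut), set as the call begins (left out, the last holds). The fingers move at their own pace and stop on an object; "squeeze" is the grip in N (left out, the last holds). Time passes only in rows, so rows that do not move let the fingers close, or fill a call up. It gives the time, the measured TCP pose, the force and the opening at its end, in the units of the state.
- arm.get_state(): the state, without advancing time (a new reading comes with each control period).
- arm.grab_frame(name): name is "side" or "top" or "wrist"; returns the picture (420x560x3 uint8, red, green, blue); there is no depth.
- arm.calibration(name): a dict with "intrinsics" (3x3 intrinsics, pixels), "k1" (the pictures are not rectified: a ray, as slopes to the right and down, at radius r is drawn at 1 + k1 r^2 times it, then the intrinsics apply), "T" (4x4, takes a point from camera to world coordinates); the wrist camera has in their place "mount" (4x4, takes a point from camera to tool coordinates, whose origin is the TCP and whose axes are the flange's). Camera axes: x right, y up, looking along -z (the intrinsics and any distortion apply to the point x, -y, -z); pixel columns grow to the right and rows downward; lengths in m; the calibration is good to about 2 mm. A picture is of the moment at which its call begins: read the wrist's pose just before it. calibration takes no time and is no camera call.
- arm.job_done(): hands the job in, once; it reports no verdict.
Trained networks look in the newest picture that a camera, given by its name, has taken for a name from the list of things; names that differ only in an ending like _2 or _b are one class to them, and where a whole thing is asked for, a point or a joint stands for the part that bears it (a point fixed in the world has none). Each returns a list of dicts, best first, with "score" (0 to 1); they miss things now and then, are a little off and sometimes report something else, mostly with a low value. They report only what shows in the picture. A call takes as long as a camera call. They do not tell look-alikes from the thing itself.
- arm.spot_in(thing, camera): "xy" ([column, row] in pixels, amid what is visible of it).
- arm.masks_of(thing, camera): "pixels" (420x560 bool, what is visible of it) and "xy" ([column, row] in pixels, amid what is visible of it).
- arm.spot_point(thing, camera): "xy" ([column, row] in pixels: a listed point, or the origin of a listed thing).
The state is a dict: "t": time; "q": joint angles; "qd": joint speeds; "joint_efforts": joint torques, N m; "eef_pos": TCP position; "ee_rot": TCP orientation; "force": force on the tool from outside, world axes, zero at the start; "moment": the same for the moment, N m; "width": finger opening in m.
Only numpy, scipy, OpenCV 4.12 (cv2) and the standard library are available. Lean on these libraries where they do the work, as an engineer would, in place of code of your own. Each camera call takes 0.05 s, during which the arm holds its last target. There are 200 camera calls.

## Working session

There is one attempt and no reset: what is moved stays moved. The work goes in short steps, Python scripts to look and compute and a tool call to move; the robot and the scene stay as the last step left them, time stands still between calls to the robot, and variables do not carry over. Pictures are saved under pics/ and viewed, about 8 in all and at most 12, crops included, and the job is handed in when it is done.

Besides the shell and the picture viewer there is one more tool, called by a JSON object that holds its "method" and its "body", one argument or row to a line. move_arm: Moves the arm, as the interface text tells. Its arguments: {"type":"object","properties":{"deltas":{"type":"array","items":{"type":"array","items":{"type":"number"}}},"claw":{"type":"number"},"squeeze":{"type":"number"}},"required":["deltas"]}

```bash
ls; mkdir -p pics
cat > h.py <<'E'
import numpy as np, cv2
from station import arm
from scipy.spatial.transform import Rotation as R
def camT(name, st=None):
    c=arm.calibration(name)
    if 'T' in c: return c,np.array(c['T'])
    st=st or arm.get_state()
    T=np.eye(4);T[:3,:3]=R.from_euler('xyz',st['ee_rot']).as_matrix();T[:3,3]=st['eef_pos']
    return c,T@np.array(c['mount'])
def ray(name,px,st=None):
    c,T=camT(name,st);K=np.array(c['intrinsics'])
    d=(np.array(px,float)-K[:2,2])/[K[0,0],K[1,1]]
    u=d.copy()
    for _ in range(20): u=d/(1+c['k1']*(u@u))
    return T[:3,3],T[:3,:3]@np.array([u[0],-u[1],-1])
def at(name,px,z,st=None):
    o,d=ray(name,px,st);return o+d*(z-o[2])/d[2]
def proj(name,p,st=None):
    c,T=camT(name,st);K=np.array(c['intrinsics'])
    q=np.linalg.inv(T)@np.append(p,1);u=np.array([q[0],-q[1]])/-q[2]
    u=u*(1+c['k1']*(u@u));return K[:2,:2]@u+K[:2,2]
def snap(name,f=None):
    st=arm.get_state();im=arm.grab_frame(name)
    if f: cv2.imwrite('pics/'+f,im[:,:,::-1])
    return im,st
E
python3 - <<'E'
from h import *
np.set_printoptions(precision=4,suppress=True)
print(arm.tcp_to_grasp,arm.get_state())
for n in('top','side'):
    im,st=snap(n,n+'0.png')
    print(n,camT(n)[1][:3,3])
    for t,z in(('pulley_a',.012),('pin_a',.058),('reject_seat',.012),('board',0),('reject',0),('timer',0),('dish',0),('marker',0)):
        for d in arm.spot_point(t,n): print(t,round(d['score'],2),np.round(d['xy']),at(n,d['xy'],z))
E
```

```text
pics
0.1593 {'t': 0.0, 'q': array([ 1.6161,  0.3594,  0.011 , -0.0004, -1.2241, -0.2881]), 'qd': array([ 0.0025, -0.0005, -0.0001, -0.0013,  0.0004, -0.0001]), 'joint_efforts': array([ -0.    , -58.2721,  29.3059,   6.9972,   0.0071,  -0.0002]), 'eef_pos': array([0.1622, 0.655 , 0.4037]), 'ee_rot': array([ 3.1399, -0.0001, -0.243 ]), 'force': array([ 0.2104, -0.1089,  0.3801]), 'moment': array([ 0.0079,  0.0315, -0.0532]), 'width': 0.0874353556390492}
top [0.3523 0.0924 1.1104]
pulley_a 0.94 [295. 203.] [0.5653 0.0341 0.012 ]
pulley_a 0.92 [188. 214.] [0.5412 0.3045 0.012 ]
pulley_a 0.91 [238. 206.] [0.5606 0.1769 0.012 ]
pulley_a 0.58 [140. 255.] [0.4393 0.4199 0.012 ]
pin_a 0.73 [182. 223.] [0.5125 0.3081 0.058 ]
pin_a 0.67 [299. 218.] [0.5201 0.0269 0.058 ]
pin_a 0.64 [238. 220.] [0.5186 0.1745 0.058 ]
pin_a 0.26 [242. 281.] [0.3717 0.1637 0.058 ]
reject_seat 0.95 [390. 235.] [ 0.4818 -0.2036  0.012 ]
reject_seat 0.51 [238. 207.] [0.5573 0.1771 0.012 ]
board 0.15 [238. 208.] [0.5582 0.1778 0.    ]
reject 0.94 [388. 239.] [ 0.4731 -0.2011  0.    ]
timer 0.86 [276. 128.] [0.7714 0.0
[... 197 characters left out ...]

side [ 0.1368 -0.7787  0.7684]
pulley_a 0.73 [205. 188.] [0.4295 0.4264 0.012 ]
pulley_a 0.69 [267. 212.] [0.5652 0.1885 0.012 ]
pulley_a 0.58 [246. 193.] [0.5491 0.3278 0.012 ]
pulley_a 0.56 [289. 236.] [0.5693 0.0376 0.012 ]
pin_a 0.93 [277. 229.] [0.5286 0.0361 0.058 ]
pin_a 0.87 [236. 185.] [0.5143 0.3232 0.058 ]
pin_a 0.77 [254. 206.] [0.5171 0.1759 0.058 ]
pin_a 0.73 [196. 182.] [0.3953 0.4101 0.058 ]
reject_seat 0.6 [303. 300.] [ 0.4824 -0.2015  0.012 ]
board 0.64 [263. 220.] [0.54   0.1641 0.    ]
reject 0.7 [303. 303.] [ 0.4824 -0.1999  0.    ]
timer 0.62 [337. 213.] [0.7744 0.0832 0.    ]
dish 0.96 [369. 248.] [ 0.7597 -0.1067  0.    ]
marker 0.5 [213. 233.] [0.3726 0.1789 0.    ]
```

Run:
```python
import cv2
a=cv2.imread('pics/top0.png')[90:310,100:430];b=cv2.imread('pics/side0.png')[150:330,160:400]
import numpy as np
a=cv2.resize(a,(480,320));b=cv2.resize(b,(320,240));c=np.zeros((320,800,3),np.uint8);c[:,:480]=a;c[:240,480:]=b
cv2.imwrite('pics/v1.png',cv2.resize(c,(800,320)))
```

```text
(no output)
```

View pics/v1.png

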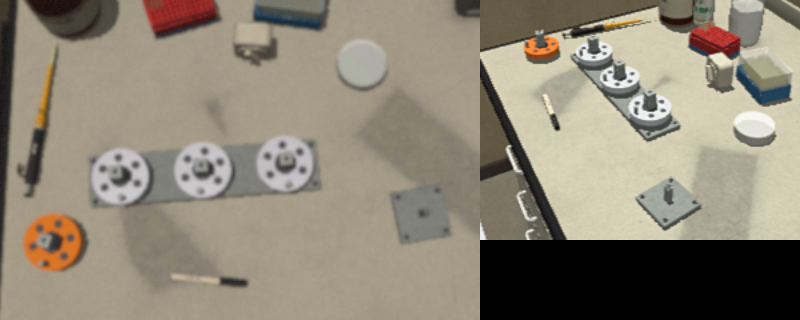

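Three white pulleys stand on the board, with the orange look-alike at the left. The reject plate is at the lower right. The pins are on the side facing the robot. I'm going above the left pulley.

{"method": "move_arm", "body": {
  "deltas": [
    [23, -23, -2, 0, 0, 1.2],
    [23, -23, -2, 0, 0, 1.2],
    [23, -23, -2, 0, 0, 1.2],
    [23, -23, -2, 0, 0, 1.2],
    [23, -23, -2, 0, 0, 1.2]
  ],
  "claw": 168
}}

```text
t: 1.32
eef_pos: [0.278, 0.539, 0.3947]
ee_rot: [-3.141, -0.0, -0.137]
force: [0.6, -0.2, -0.1]
width: 0.0597
```

{"method": "move_arm", "body": {
  "deltas": [
    [23, -23, -2, 0, 0, 1.2],
    [23, -23, -2, 0, 0, 1.2],
    [23, -23, -2, 0, 0, 1.2],
    [23, -23, -2, 0, 0, 1.2],
    [23, -23, -2, 0, 0, 1.2]
  ]
}}

```text
t: 1.73
eef_pos: [0.3932, 0.4239, 0.3849]
ee_rot: [-3.141, -0.0, -0.032]
force: [1.4, 0.8, -0.3]
width: 0.0312
```

{"method": "move_arm", "body": {
  "deltas": [
    [23, -23, -2, 0, 0, 1.2],
    [23, -23, -2, 0, 0, 1.2],
    [23, -23, -2, 0, 0, 1.2],
    [23, -23, -2, 0, 0, 1.2],
    [0, 0, 0, 0, 0, 1.2]
  ]
}}

```text
t: 2.15
eef_pos: [0.4869, 0.3298, 0.3762]
ee_rot: [3.14, 0.0, 0.069]
force: [-0.4, 0.3, -0.5]
width: 0.0297
```

Run:
```python
from h import *
np.set_printoptions(precision=4,suppress=True)
im,st=snap('wrist','w1.png');print(st['eef_pos'],st['ee_rot'],st['width'],arm.calibration('wrist')['mount'])
for t,z in(('pulley_a',.012),('pin_a',.058),('reject_seat',.012)):
    for d in arm.spot_point(t,'wrist'): print(t,round(d['score'],2),np.round(d['xy']),at('wrist',d['xy'],z,st))
```

```text
[0.4869 0.3298 0.3762] [3.1404 0.0003 0.069 ] 0.02969747808266878 [[ 0.0008  0.9525  0.3045  0.0834]
 [ 1.     -0.0009  0.0002  0.0007]
 [ 0.0004  0.3045 -0.9525  0.0205]
 [ 0.      0.      0.      1.    ]]
pulley_a 0.96 [528. 144.] [0.5652 0.037  0.012 ]
pulley_a 0.92 [302. 141.] [0.5466 0.3085 0.012 ]
pulley_a 0.72 [203. 218.] [0.4448 0.4242 0.012 ]
pulley_a 0.65 [415. 144.] [0.5534 0.1765 0.012 ]
pin_a 0.87 [429. 182.] [0.5179 0.1748 0.058 ]
pin_a 0.82 [296. 179.] [0.511  0.3147 0.058 ]
pin_a 0.6 [555. 185.] [0.5258 0.0314 0.058 ]
pin_a 0.56 [178. 263.] [0.4054 0.441  0.058 ]
```

View pics/w1.png

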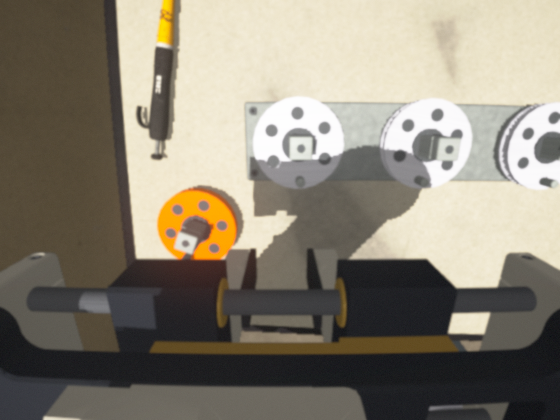

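The wrist view shows the left pulley's hub at (302,148) and its pin at (302,181), straight below the hub. I'm straddling that pin.

{"method": "move_arm", "body": {
  "deltas": [
    [11, -10, -18, 0, 0, 0],
    [11, -9, -18, 0, 0, 0],
    [0, 0, -18, 0, 0, 0],
    [0, 0, -18, 0, 0, 0],
    [0, 0, -12, 0, 0, 0]
  ]
}}

```text
t: 2.77
eef_pos: [0.5053, 0.3149, 0.2911]
ee_rot: [3.141, 0.001, 0.072]
force: [-0.8, -0.2, 0.5]
width: 0.0301
```

Run:
```python
from h import *
np.set_printoptions(precision=4,suppress=True)
im,st=snap('wrist','w2.png');print(st['eef_pos'],st['ee_rot'],st['width'],st['force'])
for t,z in(('pulley_a',.012),('pin_a',.058)):
    for d in arm.spot_point(t,'wrist'): print(t,round(d['score'],2),np.round(d['xy']),at('wrist',d['xy'],z,st))
```

```text
[0.5053 0.3149 0.2911] [3.1409 0.0011 0.0719] 0.030097724146154727 [-0.7662 -0.1822  0.4543]
pulley_a 0.75 [439. 169.] [0.5562 0.175  0.012 ]
pulley_a 0.64 [289. 169.] [0.5461 0.3102 0.012 ]
pulley_a 0.61 [167. 263.] [0.4434 0.4241 0.012 ]
pin_a 0.9 [453. 227.] [0.5177 0.178  0.058 ]
pin_a 0.62 [284. 225.] [0.5099 0.3122 0.058 ]
```

View pics/w2.png

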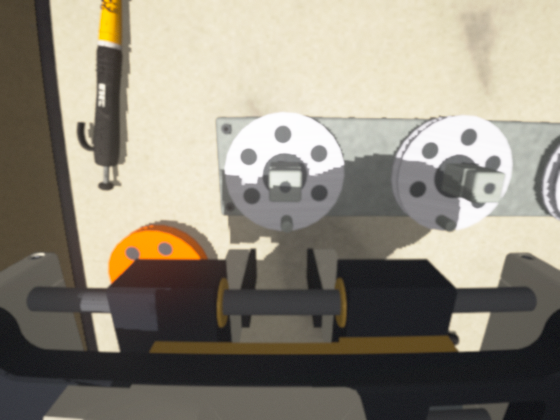

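{"method": "move_arm", "body": {
  "deltas": [
    [3, -4, -15, 0, 0, 0],
    [0, 0, -15, 0, 0, 0],
    [0, 0, -15, 0, 0, 0],
    [0, 0, -13, 0, 0, 0],
    [0, 0, -9, 0, 0, 0]
  ]
}}

```text
t: 3.33
eef_pos: [0.5091, 0.311, 0.2259]
ee_rot: [-3.141, -0.001, 0.072]
force: [0.3, 0.1, 0.4]
width: 0.0301
```

Run:
```python
from h import *
im,st=snap('wrist','w3.png');print(st['eef_pos'],st['ee_rot'],st['width'],st['force'])
for d in arm.spot_point('pin_a','wrist'): print(round(d['score'],2),np.round(d['xy']),at('wrist',d['xy'],.058,st))
```

```text
[0.50912901 0.31099867 0.22590683] [-3.14090758e+00 -8.09362484e-04  7.22240607e-02] 0.030075379148830864 [0.25013849 0.12640392 0.41322227]
0.83 [282. 271.] [0.51020665 0.309941   0.058     ]
0.59 [507. 272.] [0.518167   0.17771557 0.058     ]
```

View pics/w3.png

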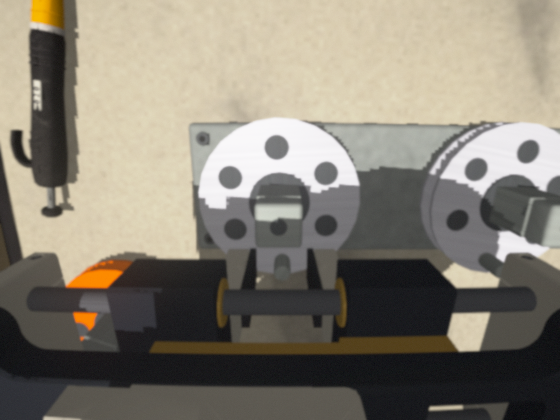

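The pin at (282,268) sits between the fingers. I'll close the gap along -y, then turn about the hub in small steps, checking the force each time.

```bash
cat > arc.py <<'E'
import sys,numpy as np
px,py,cx,cy,*steps=map(float,sys.argv[1:])
p=np.array([px,py]);c=np.array([cx,cy])
for i,s in enumerate(steps):
    for k in range(5):
        a=np.radians(s);q=c+np.array([[np.cos(a),-np.sin(a)],[np.sin(a),np.cos(a)]])@(p-c)
        d=np.round((q-p)*1,1);p=p+d;print([d[0],d[1],0,0,0,s],end=', ')
    print()
E
python3 arc.py 509.8 301 547 310 2 2 2 2 4 4 4 4
```

```text
[np.float64(0.3), np.float64(-1.3), 0, 0, 0, 2.0], [np.float64(0.4), np.float64(-1.3), 0, 0, 0, 2.0], [np.float64(0.4), np.float64(-1.3), 0, 0, 0, 2.0], [np.float64(0.5), np.float64(-1.3), 0, 0, 0, 2.0], [np.float64(0.5), np.float64(-1.2), 0, 0, 0, 2.0], 
[np.float64(0.6), np.float64(-1.2), 0, 0, 0, 2.0], [np.float64(0.6), np.float64(-1.2), 0, 0, 0, 2.0], [np.float64(0.6), np.float64(-1.2), 0, 0, 0, 2.0], [np.float64(0.7), np.float64(-1.2), 0, 0, 0, 2.0], [np.float64(0.7), np.float64(-1.1), 0, 0, 0, 2.0], 
[np.float64(0.8), np.float64(-1.1), 0, 0, 0, 2.0], [np.float64(0.8), np.float64(-1.1), 0, 0, 0, 2.0], [np.float64(0.8), np.float64(-1.0), 0, 0, 0, 2.0], [np.float64(0.9), np.float64(-1.0), 0, 0, 0, 2.0], [np.float64(0.9), np.float64(-1.0), 0, 0, 0, 2.0], 
[np.float64(0.9), np.float64(-1.0), 0, 0, 0, 2.0], [np.float64(1.0), np.float64(-0.9), 0, 0, 0, 2.0], [np.float64(1.0), np.float64(-0.9), 0, 0, 0, 2.0], [np.float64(1.0), np.float64(-0.8), 0, 0, 0, 2.0], [np.float64(1.1), np.float64(-0.8), 0, 0, 0, 2.0], 
[np.float64(2.2), np.float64(-1.5), 0, 0, 0, 4.0], [np.float64(2.3), np.floa
[... 235 characters left out ...]
float64(2.6), np.float64(-0.5), 0, 0, 0, 4.0], [np.float64(2.7), np.float64(-0.3), 0, 0, 0, 4.0], [np.float64(2.7), np.float64(-0.1), 0, 0, 0, 4.0], [np.float64(2.7), np.float64(0.1), 0, 0, 0, 4.0], 
[np.float64(2.7), np.float64(0.3), 0, 0, 0, 4.0], [np.float64(2.6), np.float64(0.5), 0, 0, 0, 4.0], [np.float64(2.6), np.float64(0.6), 0, 0, 0, 4.0], [np.float64(2.5), np.float64(0.8), 0, 0, 0, 4.0], [np.float64(2.5), np.float64(1.0), 0, 0, 0, 4.0], 
[np.float64(2.4), np.float64(1.2), 0, 0, 0, 4.0], [np.float64(2.3), np.float64(1.3), 0, 0, 0, 4.0], [np.float64(2.2), np.float64(1.5), 0, 0, 0, 4.0], [np.float64(2.1), np.float64(1.6), 0, 0, 0, 4.0], [np.float64(2.0), np.float64(1.8), 0, 0, 0, 4.0],
```

{"method": "move_arm", "body": {
  "deltas": [
    [0.1, -2, 0, 0, 0, 0],
    [0.1, -2, 0, 0, 0, 0],
    [0.2, -2, 0, 0, 0, 0],
    [0.2, -2, 0, 0, 0, 0],
    [0.1, -2, 0, 0, 0, 0]
  ]
}}

```text
t: 3.85
eef_pos: [0.5101, 0.3001, 0.2263]
ee_rot: [-3.141, -0.001, 0.071]
force: [-0.6, 1.2, 1.3]
width: 0.0297
```

{"method": "move_arm", "body": {
  "deltas": [
    [0.3, -1.3, 0, 0, 0, 2],
    [0.4, -1.3, 0, 0, 0, 2],
    [0.4, -1.3, 0, 0, 0, 2],
    [0.5, -1.3, 0, 0, 0, 2],
    [0.5, -1.2, 0, 0, 0, 2]
  ]
}}

```text
t: 4.27
eef_pos: [0.5124, 0.2938, 0.2262]
ee_rot: [-3.141, -0.001, 0.248]
force: [-0.7, 0.8, 0.5]
width: 0.0297
```

{"method": "move_arm", "body": {
  "deltas": [
    [0.6, -1.2, 0, 0, 0, 2],
    [0.6, -1.2, 0, 0, 0, 2],
    [0.6, -1.2, 0, 0, 0, 2],
    [0.7, -1.2, 0, 0, 0, 2],
    [0.7, -1.1, 0, 0, 0, 2]
  ]
}}

```text
t: 4.68
eef_pos: [0.5156, 0.2879, 0.2261]
ee_rot: [-3.141, -0.001, 0.422]
force: [0.2, 0.9, -0.4]
width: 0.03
```

{"method": "move_arm", "body": {
  "deltas": [
    [0.8, -1.1, 0, 0, 0, 2],
    [0.8, -1.1, 0, 0, 0, 2],
    [0.8, -1.0, 0, 0, 0, 2],
    [0.9, -1.0, 0, 0, 0, 2],
    [0.9, -1.0, 0, 0, 0, 2]
  ]
}}

```text
t: 5.1
eef_pos: [0.5197, 0.2827, 0.2261]
ee_rot: [-3.141, -0.001, 0.597]
force: [0.1, 0.5, -0.8]
width: 0.0296
```

{"method": "move_arm", "body": {
  "deltas": [
    [0.9, -1.0, 0, 0, 0, 2],
    [1.0, -0.9, 0, 0, 0, 2],
    [1.0, -0.9, 0, 0, 0, 2],
    [1.0, -0.8, 0, 0, 0, 2],
    [1.1, -0.8, 0, 0, 0, 2]
  ]
}}

```text
t: 5.52
eef_pos: [0.5247, 0.2783, 0.2261]
ee_rot: [-3.141, -0.001, 0.771]
force: [0.2, 1.6, -0.8]
width: 0.0297
```

Run:
```python
from h import *
im,st=snap('wrist','w4.png');print(st['eef_pos'],st['force'])
for d in arm.spot_point('pin_a','wrist'): print(round(d['score'],2),np.round(d['xy']),at('wrist',d['xy'],.058,st))
```

```text
[0.52469057 0.27827435 0.22605971] [ 0.21033493  1.64765665 -0.77850679]
0.97 [264. 268.] [0.51977075 0.28612503 0.058     ]
```

View pics/w4.png

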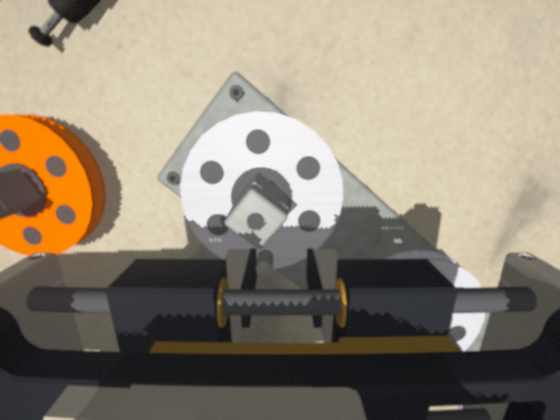

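Wheel 1 turned about 0.65 rad with no force. The pin, at (264,262), rests on the left finger, so this wheel is good. I'm continuing well past 1 rad.

{"method": "move_arm", "body": {
  "deltas": [
    [2.2, -1.5, 0, 0, 0, 4],
    [2.3, -1.4, 0, 0, 0, 4],
    [2.4, -1.2, 0, 0, 0, 4],
    [2.5, -1.0, 0, 0, 0, 4],
    [2.5, -0.8, 0, 0, 0, 4]
  ]
}}

```text
t: 6.03
eef_pos: [0.5365, 0.2723, 0.2258]
ee_rot: [-3.142, -0.0, 1.12]
force: [-1.1, 1.3, -0.4]
width: 0.0298
```

{"method": "move_arm", "body": {
  "deltas": [
    [2.6, -0.7, 0, 0, 0, 4],
    [2.6, -0.5, 0, 0, 0, 4],
    [2.7, -0.3, 0, 0, 0, 4],
    [2.7, -0.1, 0, 0, 0, 4],
    [2.7, 0.1, 0, 0, 0, 4]
  ]
}}

```text
t: 6.45
eef_pos: [0.5497, 0.2708, 0.2258]
ee_rot: [-3.141, -0.0, 1.469]
force: [-0.4, 0.4, 0.3]
width: 0.0298
```

{"method": "move_arm", "body": {
  "deltas": [
    [2.7, 0.3, 0, 0, 0, 4],
    [2.6, 0.5, 0, 0, 0, 4],
    [2.6, 0.6, 0, 0, 0, 4],
    [0, 0, 0, 0, 0, 0],
    [0, 0, 0, 0, 0, 0]
  ]
}}

```text
t: 6.87
eef_pos: [0.5576, 0.2721, 0.2257]
ee_rot: [-3.142, 0.0, 1.674]
force: [-0.3, 0.2, -0.0]
width: 0.0303
```

Run:
```python
from h import *
for n in('wrist','top'):
    im,st=snap(n,n+'5.png');print(st['eef_pos'],st['q'][5],st['force'])
    for t,z in(('pin_a',.058),('pulley_a',.012)):
        for d in arm.spot_point(t,n): print(t,round(d['score'],2),np.round(d['xy']),at(n,d['xy'],z,st))
```

```text
[0.55757992 0.27212223 0.22566281] 2.4763201698859234 [-0.33660619  0.2319559  -0.00911204]
pin_a 0.75 [263. 260.] [0.54699837 0.27793122 0.058     ]
pulley_a 0.92 [265. 345.] [0.554617   0.17627701 0.012     ]
pulley_a 0.79 [270. 182.] [0.54657693 0.31279181 0.012     ]
[0.55746716 0.2721569  0.22571135] 2.4772187948389255 [ 0.13203573 -0.29271738  0.24232313]
pin_a 0.97 [299. 218.] [0.51983842 0.02667331 0.058     ]
pin_a 0.74 [128. 270.] [0.40190457 0.43461801 0.058     ]
pin_a 0.42 [391. 235.] [ 0.47613123 -0.19239352  0.058     ]
pulley_a 0.95 [296. 204.] [0.56314822 0.03056044 0.012     ]
pulley_a 0.93 [239. 209.] [0.55363567 0.17481902 0.012     ]
pulley_a 0.86 [140. 255.] [0.44082696 0.41950869 0.012     ]
pulley_a 0.62 [187. 216.] [0.53507614 0.30612768 0.012     ]
```

{"method": "move_arm", "body": {
  "deltas": [
    [0, 0, 12, 0, 0, 0],
    [0, 0, 16, 0, 0, 0],
    [0, 0, 16, 0, 0, 0],
    [0, 0, 16, 0, 0, -5],
    [-3, -8, 0, 0, 0, -7]
  ]
}}

```text
t: 7.58
eef_pos: [0.5559, 0.2658, 0.2902]
ee_rot: [3.137, -0.004, 1.465]
force: [1.2, 0.8, -0.2]
width: 0.03
```

{"method": "move_arm", "body": {
  "deltas": [
    [-4, -10, 0, 0, 0, -7],
    [-4, -10, 0, 0, 0, -7],
    [-4, -10, 0, 0, 0, -7],
    [-4, -10, 0, 0, 0, -7],
    [-4, -10, 0, 0, 0, -7]
  ]
}}

```text
t: 8.0
eef_pos: [0.5344, 0.2139, 0.2868]
ee_rot: [3.141, -0.001, 0.85]
force: [-0.2, -0.4, -0.2]
width: 0.0301
```

{"method": "move_arm", "body": {
  "deltas": [
    [-4, -10, 0, 0, 0, -7],
    [-4, -10, 0, 0, 0, -7],
    [-4, -9, 0, 0, 0, -7],
    [-3, -8, 0, 0, 0, -7],
    [-2, 0, 0, 0, 0, -7]
  ]
}}

```text
t: 8.42
eef_pos: [0.5171, 0.1761, 0.2867]
ee_rot: [-3.141, -0.0, 0.239]
force: [1.0, 0.7, -0.0]
width: 0.0296
```

{"method": "move_arm", "body": {
  "deltas": [
    [0, 0, -10, 0, 0, -7],
    [0, 0, -5, 0, 0, -3],
    [0, 0, 0, 0, 0, 0],
    [0, 0, 0, 0, 0, 0],
    [0, 0, 0, 0, 0, 0]
  ]
}}

```text
t: 8.83
eef_pos: [0.5178, 0.1774, 0.2715]
ee_rot: [-3.141, -0.001, 0.074]
force: [0.8, -0.3, 0.4]
width: 0.0297
```

```bash
cat > look.py <<'E'
from h import *
import sys
n=sys.argv[1];im,st=snap(n,sys.argv[2]);print(st['eef_pos'],st['ee_rot'],st['force'])
for t,z in(('pin_a',.058),('pulley_a',.012)):
    for d in arm.spot_point(t,n): print(t,round(d['score'],2),np.round(d['xy']),at(n,d['xy'],z,st))
E
python3 look.py wrist w6.png
```

```text
[0.51780728 0.17743158 0.27147191] [-3.14121941e+00 -8.56958313e-04  7.35762832e-02] [ 0.7595872  -0.28130736  0.36704528]
pin_a 0.96 [141. 187.] [0.55030111 0.27550063 0.058     ]
pin_a 0.79 [476. 243.] [0.52566145 0.03347199 0.058     ]
pin_a 0.6 [279. 240.] [0.51800948 0.178246   0.058     ]
pin_a 0.25 [289. 175.] [0.56568596 0.17512754 0.058     ]
pulley_a 0.95 [123. 177.] [0.54538485 0.31219324 0.012     ]
pulley_a 0.87 [285. 179.] [0.55366452 0.1761644  0.012     ]
pulley_a 0.55 [451. 177.] [0.56574355 0.03695421 0.012     ]
```

View pics/w6.png

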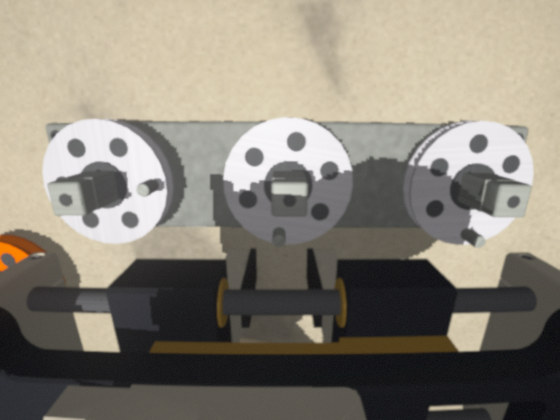

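The left pulley's pin is now a quarter turn round at (150,187). The middle pin, at (279,236), is between the finger lines. I'm descending on it.

{"method": "move_arm", "body": {
  "deltas": [
    [0, 0, -12, 0, 0, 0],
    [0, 0, -14, 0, 0, 0],
    [0, 0, -12, 0, 0, 0],
    [0, 0, -7, 0, 0, 0],
    [0, 0, 0, 0, 0, 0]
  ]
}}

```text
t: 9.4
eef_pos: [0.5172, 0.177, 0.2244]
ee_rot: [3.14, 0.002, 0.072]
force: [0.4, -0.3, 0.3]
width: 0.0303
```

{"method": "move_arm", "body": {
  "deltas": [
    [0.1, -2, 0, 0, 0, 0],
    [0.1, -2, 0, 0, 0, 0],
    [0.2, -2, 0, 0, 0, 0],
    [0.2, -1, 0, 0, 0, 0],
    [0.1, -1, 0, 0, 0, 0]
  ]
}}

```text
t: 9.82
eef_pos: [0.5185, 0.1691, 0.2262]
ee_rot: [-3.141, -0.001, 0.071]
force: [-0.2, 1.5, 0.4]
width: 0.0298
```

```bash
sed -i 's/d=np.round((q-p)\*1,1)/d=np.round(q-p,1)/; s/\[d\[0\],d\[1\]/[float(d[0]),float(d[1])/' arc.py; python3 arc.py 518.4 169 555.5 176 2 2 2 2 4 4 4; python3 look.py wrist w7.png
```

```text
[0.3, -1.3, 0, 0, 0, 2.0], [0.3, -1.3, 0, 0, 0, 2.0], [0.4, -1.3, 0, 0, 0, 2.0], [0.4, -1.3, 0, 0, 0, 2.0], [0.4, -1.2, 0, 0, 0, 2.0], 
[0.5, -1.2, 0, 0, 0, 2.0], [0.5, -1.2, 0, 0, 0, 2.0], [0.6, -1.2, 0, 0, 0, 2.0], [0.6, -1.2, 0, 0, 0, 2.0], [0.7, -1.1, 0, 0, 0, 2.0], 
[0.7, -1.1, 0, 0, 0, 2.0], [0.7, -1.1, 0, 0, 0, 2.0], [0.8, -1.1, 0, 0, 0, 2.0], [0.8, -1.0, 0, 0, 0, 2.0], [0.8, -1.0, 0, 0, 0, 2.0], 
[0.9, -1.0, 0, 0, 0, 2.0], [0.9, -1.0, 0, 0, 0, 2.0], [0.9, -0.9, 0, 0, 0, 2.0], [1.0, -0.9, 0, 0, 0, 2.0], [1.0, -0.9, 0, 0, 0, 2.0], 
[2.1, -1.6, 0, 0, 0, 4.0], [2.2, -1.4, 0, 0, 0, 4.0], [2.3, -1.3, 0, 0, 0, 4.0], [2.4, -1.1, 0, 0, 0, 4.0], [2.5, -1.0, 0, 0, 0, 4.0], 
[2.5, -0.8, 0, 0, 0, 4.0], [2.6, -0.6, 0, 0, 0, 4.0], [2.6, -0.4, 0, 0, 0, 4.0], [2.6, -0.2, 0, 0, 0, 4.0], [2.6, -0.1, 0, 0, 0, 4.0], 
[2.6, 0.1, 0, 0, 0, 4.0], [2.6, 0.3, 0, 0, 0, 4.0], [2.6, 0.5, 0, 0, 0, 4.0], [2.6, 0.7, 0, 0, 0, 4.0], [2.5, 0.8, 0, 0, 0, 4.0], 
[0.51846682 0.16914921 0.22621992] [-3.14099259e+00 -8.67149055e-04  7.11793321e-02] [-0.19506858  1.50727009  0.38836729]
pin_a 0.95 [513. 269.] [0.52879435 0.03200545 0.058     ]
pin_a 0.78 [ 88. 210.] [0.54819658 0.27568711 0.058     ]
pin_a 0.68 [268. 274.] [0.5164499  0.17623487 0.058     ]
pulley_a 0.8 [475. 191.] [0.56476853 0.03632845 0.012     ]
pulley_a 0.78 [ 82. 189.] [0.54634428 0.3102426  0.012     ]
pulley_a 0.58 [276. 192.] [0.55388417 0.17439964 0.012     ]
```

{"method": "move_arm", "body": {
  "deltas": [
    [0.3, -1.3, 0, 0, 0, 2],
    [0.3, -1.3, 0, 0, 0, 2],
    [0.4, -1.3, 0, 0, 0, 2],
    [0.4, -1.3, 0, 0, 0, 2],
    [0.4, -1.2, 0, 0, 0, 2]
  ]
}}

```text
t: 10.38
eef_pos: [0.5204, 0.1632, 0.2259]
ee_rot: [-3.141, -0.001, 0.248]
force: [-0.3, 1.6, 0.3]
width: 0.0298
```

{"method": "move_arm", "body": {
  "deltas": [
    [0.5, -1.2, 0, 0, 0, 2],
    [0.5, -1.2, 0, 0, 0, 2],
    [0.6, -1.2, 0, 0, 0, 2],
    [0, 0, 0, 0, 0, 0],
    [0, 0, 0, 0, 0, 0]
  ]
}}

```text
t: 10.8
eef_pos: [0.5216, 0.1597, 0.2259]
ee_rot: [-3.141, -0.0, 0.35]
force: [-3.0, 3.8, 1.9]
width: 0.03
```

{"method": "move_arm", "body": {
  "deltas": [
    [0.3, -0.6, 0, 0, 0, 1],
    [0, 0, 0, 0, 0, 0],
    [0.3, -0.6, 0, 0, 0, 1],
    [0, 0, 0, 0, 0, 0],
    [0, 0, 0, 0, 0, 0]
  ]
}}

```text
t: 11.22
eef_pos: [0.5222, 0.1589, 0.2258]
ee_rot: [-3.141, -0.001, 0.385]
force: [-4.6, 6.9, 2.8]
width: 0.03
```

```bash
python3 look.py wrist w8.png
```

```text
[0.52216245 0.15892534 0.22583782] [-3.14052157e+00 -8.86502467e-04  3.84742467e-01] [-4.63090648  6.90920541  2.83582142]
pin_a 0.67 [ 84. 150.] [0.54850114 0.27739835 0.058     ]
pin_a 0.6 [265. 274.] [0.51801329 0.16651743 0.058     ]
pin_a 0.59 [469. 330.] [0.52751532 0.03238447 0.058     ]
pulley_a 0.94 [ 78. 126.] [0.54624886 0.31213191 0.012     ]
pulley_a 0.77 [456. 248.] [0.5649949 0.0361439 0.012    ]
pulley_a 0.73 [278. 192.] [0.55461007 0.17358376 0.012     ]
```

View pics/w8.png

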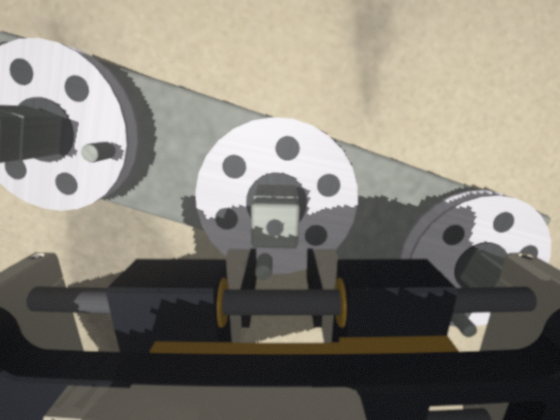

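The resistance climbed to about 8 N and the middle hub turned with the wheel, so the middle pulley binds. I'm backing off and going to the right one.

{"method": "move_arm", "body": {
  "deltas": [
    [-1, 3, 0, 0, 0, 0],
    [-1, 3, 0, 0, 0, 0],
    [-1, 3, 0, 0, 0, 0],
    [0, 0, 8, 0, 0, 0],
    [0, 0, 16, 0, 0, 0]
  ]
}}

```text
t: 11.78
eef_pos: [0.5186, 0.1667, 0.2486]
ee_rot: [3.141, 0.004, 0.385]
force: [0.5, 0.0, 0.5]
width: 0.0296
```

{"method": "move_arm", "body": {
  "deltas": [
    [0, 0, 16, 0, 0, 0],
    [0, 0, 16, 0, 0, -3],
    [0, -16, 0, 0, 0, -4],
    [0, -20, 0, 0, 0, -4],
    [2, -24, 0, 0, 0, -4]
  ]
}}

```text
t: 12.2
eef_pos: [0.5212, 0.1069, 0.2827]
ee_rot: [-3.141, -0.001, 0.122]
force: [0.5, 0.5, -0.0]
width: 0.0301
```

{"method": "move_arm", "body": {
  "deltas": [
    [2, -24, 0, 0, 0, 0],
    [2, -22, 0, 0, 0, 0],
    [2, -18, -5, 0, 0, 0],
    [2, -10, -5, 0, 0, 0],
    [0, 0, 0, 0, 0, 0]
  ]
}}

```text
t: 12.62
eef_pos: [0.529, 0.0314, 0.2711]
ee_rot: [3.141, 0.001, 0.121]
force: [-0.3, -0.4, -0.4]
width: 0.0296
```

```bash
python3 look.py wrist w9.png
```

```text
[0.52904703 0.03138014 0.27107134] [3.14119939e+00 1.33711494e-03 1.21437217e-01] [-0.32224848 -0.36287765 -0.42067101]
pin_a 0.96 [ 96. 234.] [0.51722367 0.16465448 0.058     ]
pin_a 0.73 [280. 245.] [0.52513093 0.03065051 0.058     ]
pulley_a 0.78 [280. 179.] [0.56370394 0.03622777 0.012     ]
pulley_a 0.68 [113. 173.] [0.55238148 0.17558203 0.012     ]
```

{"method": "move_arm", "body": {
  "deltas": [
    [-1, 0, -12, 0, 0, 0],
    [-1, 0, -14, 0, 0, 0],
    [0, 0, -12, 0, 0, 0],
    [0, 0, -7, 0, 0, 0],
    [0, 0, 0, 0, 0, 0]
  ]
}}

```text
t: 13.18
eef_pos: [0.5269, 0.0337, 0.2254]
ee_rot: [3.141, 0.002, 0.125]
force: [-0.5, 0.1, -0.5]
width: 0.0299
```

{"method": "move_arm", "body": {
  "deltas": [
    [0.2, -2, 0, 0, 0, 0],
    [0.2, -2, 0, 0, 0, 0],
    [0.3, -2, 0, 0, 0, 0],
    [0.2, -2, 0, 0, 0, 0],
    [0.1, -1, 0, 0, 0, 0]
  ]
}}

```text
t: 13.6
eef_pos: [0.5284, 0.0238, 0.2271]
ee_rot: [-3.141, -0.001, 0.123]
force: [0.7, -0.4, 0.9]
width: 0.0299
```

```bash
python3 arc.py 528 22.4 565 35.8 2 2 2 2 4 4 4; python3 look.py wrist w10.png
```

```text
[0.5, -1.3, 0, 0, 0, 2.0], [0.5, -1.3, 0, 0, 0, 2.0], [0.6, -1.2, 0, 0, 0, 2.0], [0.6, -1.2, 0, 0, 0, 2.0], [0.7, -1.2, 0, 0, 0, 2.0], 
[0.7, -1.2, 0, 0, 0, 2.0], [0.7, -1.2, 0, 0, 0, 2.0], [0.8, -1.1, 0, 0, 0, 2.0], [0.8, -1.1, 0, 0, 0, 2.0], [0.9, -1.1, 0, 0, 0, 2.0], 
[0.9, -1.0, 0, 0, 0, 2.0], [0.9, -1.0, 0, 0, 0, 2.0], [1.0, -1.0, 0, 0, 0, 2.0], [1.0, -0.9, 0, 0, 0, 2.0], [1.0, -0.9, 0, 0, 0, 2.0], 
[1.1, -0.9, 0, 0, 0, 2.0], [1.1, -0.8, 0, 0, 0, 2.0], [1.1, -0.8, 0, 0, 0, 2.0], [1.2, -0.8, 0, 0, 0, 2.0], [1.2, -0.7, 0, 0, 0, 2.0], 
[2.4, -1.3, 0, 0, 0, 4.0], [2.5, -1.1, 0, 0, 0, 4.0], [2.6, -0.9, 0, 0, 0, 4.0], [2.6, -0.8, 0, 0, 0, 4.0], [2.7, -0.6, 0, 0, 0, 4.0], 
[2.7, -0.4, 0, 0, 0, 4.0], [2.7, -0.2, 0, 0, 0, 4.0], [2.8, -0.0, 0, 0, 0, 4.0], [2.7, 0.2, 0, 0, 0, 4.0], [2.7, 0.4, 0, 0, 0, 4.0], 
[2.7, 0.6, 0, 0, 0, 4.0], [2.6, 0.7, 0, 0, 0, 4.0], [2.6, 0.9, 0, 0, 0, 4.0], [2.5, 1.1, 0, 0, 0, 4.0], [2.4, 1.3, 0, 0, 0, 4.0], 
[0.52844028 0.02379677 0.22713747] [-3.14136832e+00 -8.46791860e-04  1.23484394e-01] [ 0.65594992 -0.40922569  0.89647051]
pin_a 0.9 [ 37. 260.] [0.51658219 0.16658497 0.058     ]
pin_a 0.86 [268. 273.] [0.52619229 0.0303913  0.058     ]
pulley_a 0.88 [ 70. 179.] [0.55521725 0.17447711 0.012     ]
pulley_a 0.58 [269. 189.] [0.56466462 0.03617682 0.012     ]
```

{"method": "move_arm", "body": {
  "deltas": [
    [0.5, -1.3, 0, 0, 0, 2],
    [0.5, -1.3, 0, 0, 0, 2],
    [0.6, -1.2, 0, 0, 0, 2],
    [0.6, -1.2, 0, 0, 0, 2],
    [0.7, -1.2, 0, 0, 0, 2]
  ]
}}

```text
t: 14.17
eef_pos: [0.5312, 0.0179, 0.2267]
ee_rot: [-3.141, -0.0, 0.3]
force: [-0.2, 1.0, 0.8]
width: 0.0301
```

{"method": "move_arm", "body": {
  "deltas": [
    [0.7, -1.2, 0, 0, 0, 2],
    [0.7, -1.2, 0, 0, 0, 2],
    [0.8, -1.1, 0, 0, 0, 2],
    [0.8, -1.1, 0, 0, 0, 2],
    [0.9, -1.1, 0, 0, 0, 2]
  ]
}}

```text
t: 14.58
eef_pos: [0.5349, 0.0122, 0.2267]
ee_rot: [-3.141, 0.0, 0.474]
force: [-0.6, 1.0, 0.8]
width: 0.03
```

{"method": "move_arm", "body": {
  "deltas": [
    [0.9, -1.0, 0, 0, 0, 2],
    [0.9, -1.0, 0, 0, 0, 2],
    [1.0, -1.0, 0, 0, 0, 2],
    [1.0, -0.9, 0, 0, 0, 2],
    [1.0, -0.9, 0, 0, 0, 2]
  ]
}}

```text
t: 15.0
eef_pos: [0.5397, 0.0074, 0.2267]
ee_rot: [-3.141, 0.0, 0.649]
force: [-1.4, 1.4, 1.1]
width: 0.0301
```

{"method": "move_arm", "body": {
  "deltas": [
    [1.1, -0.9, 0, 0, 0, 2],
    [1.1, -0.8, 0, 0, 0, 2],
    [1.1, -0.8, 0, 0, 0, 2],
    [1.2, -0.8, 0, 0, 0, 2],
    [1.2, -0.7, 0, 0, 0, 2]
  ]
}}

```text
t: 15.42
eef_pos: [0.5454, 0.0034, 0.2267]
ee_rot: [-3.141, 0.0, 0.823]
force: [-1.6, 0.8, -0.3]
width: 0.0301
```

{"method": "move_arm", "body": {
  "deltas": [
    [2.4, -1.3, 0, 0, 0, 4],
    [2.5, -1.1, 0, 0, 0, 4],
    [2.6, -0.9, 0, 0, 0, 4],
    [2.6, -0.8, 0, 0, 0, 4],
    [2.7, -0.6, 0, 0, 0, 4]
  ]
}}

```text
t: 15.83
eef_pos: [0.5581, -0.0015, 0.2265]
ee_rot: [-3.141, 0.001, 1.174]
force: [-1.2, -0.2, 0.3]
width: 0.0301
```

{"method": "move_arm", "body": {
  "deltas": [
    [2.7, -0.4, 0, 0, 0, 4],
    [2.7, -0.2, 0, 0, 0, 4],
    [2.8, 0, 0, 0, 0, 4],
    [2.7, 0.2, 0, 0, 0, 4],
    [2.7, 0.4, 0, 0, 0, 4]
  ]
}}

```text
t: 16.25
eef_pos: [0.5717, -0.0016, 0.2265]
ee_rot: [-3.14, 0.0, 1.523]
force: [-0.4, -1.0, 1.1]
width: 0.0296
```

{"method": "move_arm", "body": {
  "deltas": [
    [2.7, 0.6, 0, 0, 0, 4],
    [2.6, 0.7, 0, 0, 0, 4],
    [2.6, 0.9, 0, 0, 0, 4],
    [0, 0, 0, 0, 0, 0],
    [0, 0, 0, 0, 0, 0]
  ]
}}

```text
t: 16.67
eef_pos: [0.5799, 0.0009, 0.2266]
ee_rot: [3.142, -0.0, 1.727]
force: [0.2, -0.2, -0.1]
width: 0.0298
```

```bash
python3 look.py wrist w11.png; python3 -c "
from h import *;print(arm.get_state()['q'])"
```

```text
[0.5799175  0.0008883  0.22660076] [ 3.14155362e+00 -2.13100957e-05  1.72727025e+00] [ 0.18378896 -0.17983057 -0.11614418]
pulley_a 0.65 [264. 192.] [0.56330189 0.03304438 0.012     ]
[ 3.38686135e-01  3.79043440e-01 -4.16281108e-01 -2.19618540e-05
 -7.75324654e-01  2.95986333e+00]
```

{"method": "move_arm", "body": {
  "deltas": [
    [0, 0, 12, 0, 0, 0],
    [0, 0, 16, 0, 0, 0],
    [0, 0, 16, 0, 0, -3],
    [0, 0, 16, 0, 0, -6],
    [0, 8, 10, 0, 0, -7]
  ]
}}

```text
t: 17.23
eef_pos: [0.58, 0.0083, 0.2984]
ee_rot: [3.14, -0.0, 1.444]
force: [0.5, -0.1, -0.4]
width: 0.0299
```

{"method": "move_arm", "body": {
  "deltas": [
    [-4, 16, 0, 0, 0, -7],
    [-4, 18, 0, 0, 0, -7],
    [-4, 18, 0, 0, 0, -7],
    [-5, 18, 0, 0, 0, -7],
    [-5, 18, 0, 0, 0, -7]
  ],
  "claw": 115
}}

```text
t: 17.65
eef_pos: [0.5575, 0.0976, 0.2968]
ee_rot: [3.142, -0.0, 0.832]
force: [0.5, 0.1, -0.1]
width: 0.0474
```

{"method": "move_arm", "body": {
  "deltas": [
    [-5, 18, 0, 0, 0, -7],
    [-5, 18, 0, 0, 0, -7],
    [-4, 18, 0, 0, 0, -7],
    [-4, 16, 0, 0, 0, -7],
    [0, 8, 0, 0, 0, -3]
  ]
}}

```text
t: 18.07
eef_pos: [0.5393, 0.1764, 0.2969]
ee_rot: [-3.141, -0.001, 0.291]
force: [0.7, 0.1, 0.3]
width: 0.0479
```

{"method": "move_arm", "body": {
  "deltas": [
    [0, 0, 0, 0, 0, 0],
    [0, 0, 0, 0, 0, 0],
    [0, 0, 0, 0, 0, 0],
    [0, 0, 0, 0, 0, 0],
    [0, 0, 0, 0, 0, 0]
  ]
}}

```text
t: 18.48
eef_pos: [0.54, 0.1742, 0.2967]
ee_rot: [3.142, 0.0, 0.298]
force: [-0.3, 1.4, 0.0]
width: 0.0482
```

```bash
python3 look.py wrist w12.png;  python3 look.py top t12.png
```

```text
[0.53996871 0.17420495 0.29667087] [3.14154827e+00 5.96059019e-05 2.98184711e-01] [-0.34666356  1.41575304  0.02193307]
pin_a 0.95 [491. 254.] [ 0.56976362 -0.00403127  0.058     ]
pin_a 0.73 [282. 256.] [0.51615644 0.16576193 0.058     ]
pin_a 0.59 [156. 181.] [0.54856914 0.2762875  0.058     ]
pin_a 0.48 [284. 198.] [0.56370866 0.17856927 0.058     ]
pulley_a 0.87 [141. 162.] [0.54686115 0.30979857 0.012     ]
pulley_a 0.73 [424. 226.] [0.56564128 0.03509314 0.012     ]
[0.53997801 0.17443392 0.29669818] [-3.14158451e+00 -3.98396678e-05  2.97971380e-01] [ 0.04716162 -0.40380275  0.77357574]
pin_a 0.88 [243. 222.] [0.51351878 0.1617037  0.058     ]
pin_a 0.57 [313. 195.] [ 0.5763972  -0.00758104  0.058     ]
pulley_a 0.81 [240. 210.] [0.55079038 0.17304893 0.012     ]
pulley_a 0.7 [189. 214.] [0.54215021 0.30024382 0.012     ]
pulley_a 0.62 [293. 204.] [0.56402008 0.03839845 0.012     ]
pulley_a 0.59 [274. 122.] [0.78294793 0.08235427 0.012     ]
```

View pics/w12.png

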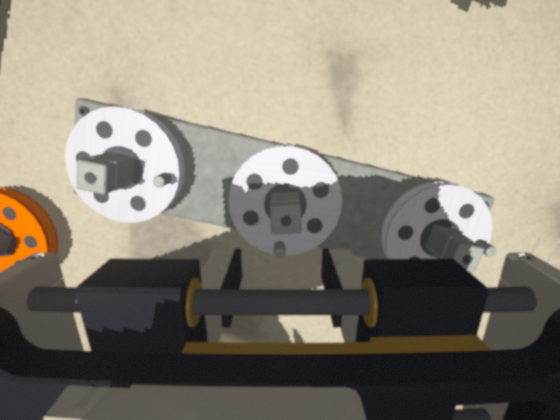

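The two good pins sit about 1.6 rad round, at (160,181) and (488,252). The middle hub's top is at (286,220), aligned with the tool. I'm computing the grasp offset now.

Run:
```python
from h import *
st=arm.get_state();im=cv2.imread('pics/w12.png')
print(at('wrist',(286,220),.082,st))
c=cv2.resize(im[150:260,220:350],(780,660),interpolation=cv2.INTER_CUBIC)[:600];cv2.imwrite('pics/c12.png',c)
```

```text
[0.55531792 0.17503198 0.082     ]
```

View pics/c12.png

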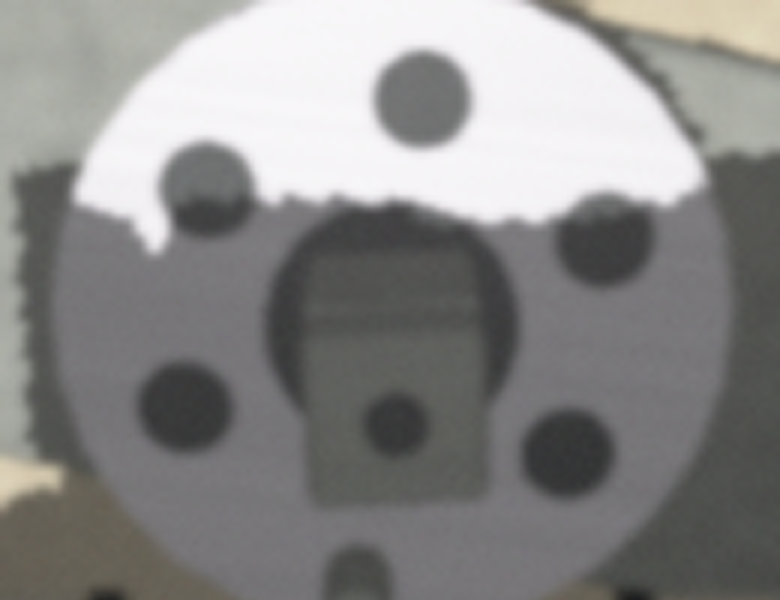

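{"method": "move_arm", "body": {
  "deltas": [
    [8, 0, 0, 0, 0, 0],
    [7.5, 1, -8, 0, 0, 0],
    [0, 0, -12, 0, 0, 0],
    [0, 0, -14, 0, 0, 0],
    [0, 0, -12, 0, 0, 0]
  ]
}}

```text
t: 19.2
eef_pos: [0.5561, 0.1759, 0.2492]
ee_rot: [3.142, 0.0, 0.298]
force: [0.6, 0.3, 0.2]
width: 0.0482
```

{"method": "move_arm", "body": {
  "deltas": [
    [0, 0, -12, 0, 0, 0],
    [0, 0, -9, 0, 0, 0],
    [0, 0, -5, 0, 0, 0],
    [0, 0, 0, 0, 0, 0],
    [0, 0, 0, 0, 0, 0]
  ]
}}

```text
t: 19.62
eef_pos: [0.5557, 0.1759, 0.2245]
ee_rot: [3.141, 0.0, 0.298]
force: [0.1, 0.4, -0.5]
width: 0.0484
```

{"method": "move_arm", "body": {
  "deltas": [
    [0, 0, 0, 0, 0, 0],
    [0, 0, 0, 0, 0, 0],
    [0, 0, 0, 0, 0, 0],
    [0, 0, 0, 0, 0, 0],
    [0, 0, 0, 0, 0, 0]
  ],
  "claw": 255,
  "squeeze": 30
}}

```text
t: 20.03
eef_pos: [0.5554, 0.1758, 0.2251]
ee_rot: [3.142, -0.0, 0.298]
force: [-0.6, -0.2, 2.3]
width: 0.0222
```

{"method": "move_arm", "body": {
  "deltas": [
    [0, 0, 0, 0, 0, 0],
    [0, 0, 0, 0, 0, 0],
    [0, 0, 0, 0, 0, 0],
    [0, 0, 0, 0, 0, 0],
    [0, 0, 0, 0, 0, 0]
  ]
}}

```text
t: 20.45
eef_pos: [0.5555, 0.1759, 0.2251]
ee_rot: [3.142, -0.0, 0.298]
force: [-1.4, -1.5, 5.9]
width: 0.0216
```

```bash
python3 look.py wrist w13.png
```

```text
[0.55546896 0.17585191 0.22507856] [ 3.14153388e+00 -4.09257622e-04  2.98394800e-01] [-1.3615351  -1.50951433  5.94910964]
pin_a 0.92 [276. 326.] [0.51985086 0.16744553 0.058     ]
pin_a 0.89 [102. 234.] [0.54899681 0.27662761 0.058     ]
pulley_a 0.85 [ 94. 198.] [0.54746628 0.30893262 0.012     ]
pulley_a 0.81 [459. 278.] [0.5659111  0.03561665 0.012     ]
```

{"method": "move_arm", "body": {
  "deltas": [
    [0, 0, 0, 0, 0, -4],
    [0, 0, 1, 0, 0, -5],
    [0, 0, 4, 0, 0, 0],
    [0, 0, 8, 0, 0, 0],
    [0, 0, 8, 0, 0, 0]
  ]
}}

```text
t: 21.02
eef_pos: [0.5552, 0.1758, 0.2458]
ee_rot: [3.141, 0.001, 0.144]
force: [0.5, -0.9, -2.8]
width: 0.0221
```

{"method": "move_arm", "body": {
  "deltas": [
    [0, 0, 10, 0, 0, 0],
    [0, 0, 10, 0, 0, 0],
    [0, 0, 10, 0, 0, 0],
    [0, 0, 10, 0, 0, 0],
    [0, 0, 10, 0, 0, 0]
  ]
}}

```text
t: 21.43
eef_pos: [0.5553, 0.1758, 0.297]
ee_rot: [-3.141, -0.0, 0.141]
force: [1.5, 1.1, -2.9]
width: 0.0219
```

```bash
python3 look.py side s14.png; python3 -c "
from h import *
print(arm.get_state()['width'])
for d in arm.spot_point('reject_seat','side'): print(d['score'],at('side',d['xy'],.012))"
```

```text
[0.55531108 0.17583804 0.29702297] [-3.14134094e+00 -4.24843966e-04  1.41458856e-01] [ 1.45463367  1.12083585 -2.86880506]
pin_a 0.84 [295. 228.] [0.57678511 0.01626154 0.058     ]
pin_a 0.75 [254. 188.] [0.55720265 0.2732103  0.058     ]
pin_a 0.69 [252. 188.] [0.55448677 0.27979705 0.058     ]
pin_a 0.52 [199. 180.] [0.40760406 0.41662143 0.058     ]
pin_a 0.16 [303. 302.] [ 0.45655676 -0.24171629  0.058     ]
pulley_a 0.88 [245. 194.] [0.54436768 0.32210308 0.012     ]
pulley_a 0.73 [289. 236.] [0.57077279 0.04170807 0.012     ]
pulley_a 0.68 [262. 194.] [0.59615394 0.28956405 0.012     ]
pulley_a 0.56 [206. 187.] [0.43374554 0.4334625  0.012     ]
0.022372084699024745
0.62 [ 0.47940046 -0.19809389  0.012     ]
```

The wrist reads 2.9 N of weight, so the pulley is held. I'm carrying it beside the reject post for a look.

{"method": "move_arm", "body": {
  "deltas": [
    [0, 0, 14, 0, 0, 0],
    [0, 0, 14, 0, 0, 0],
    [-3, -10, 4, 0, 0, 0],
    [-5, -16, 0, 0, 0, 0],
    [-6, -18, 0, 0, 0, 0]
  ]
}}

```text
t: 22.05
eef_pos: [0.5406, 0.1308, 0.3267]
ee_rot: [3.141, 0.001, 0.142]
force: [-0.2, -0.1, -4.5]
width: 0.022
```

{"method": "move_arm", "body": {
  "deltas": [
    [-7, -22, 0, 0, 0, 0],
    [-7, -22, 0, 0, 0, 0],
    [-7, -22, 0, 0, 0, 0],
    [-7, -22, 0, 0, 0, 0],
    [-7, -22, 0, 0, 0, 0]
  ]
}}

```text
t: 22.47
eef_pos: [0.5045, 0.0193, 0.3265]
ee_rot: [3.141, 0.002, 0.14]
force: [-0.1, -0.9, -2.9]
width: 0.0216
```

{"method": "move_arm", "body": {
  "deltas": [
    [-7, -22, 0, 0, 0, 0],
    [-7, -22, 0, 0, 0, 0],
    [-7, -22, 0, 0, 0, 0],
    [-6, -18, 0, 0, 0, 0],
    [-4, -12, 0, 0, 0, 0]
  ]
}}

```text
t: 22.88
eef_pos: [0.473, -0.0767, 0.3266]
ee_rot: [-3.141, 0.002, 0.139]
force: [0.2, -0.8, -2.9]
width: 0.0219
```

{"method": "move_arm", "body": {
  "deltas": [
    [0, 0, 0, 0, 0, 0],
    [0, 0, 0, 0, 0, 0],
    [0, 0, 0, 0, 0, 0],
    [0, 0, 0, 0, 0, 0],
    [0, 0, 0, 0, 0, 0]
  ]
}}

```text
t: 23.3
eef_pos: [0.4756, -0.0736, 0.3275]
ee_rot: [-3.142, 0.0, 0.142]
force: [-0.4, -0.2, -2.3]
width: 0.022
```

Run:
```python
from h import *
im,st=snap('wrist','w15.png');print(st['eef_pos'],st['ee_rot'],st['force'],st['width'])
for d in arm.spot_point('reject_seat','wrist'): print(d['score'],d['xy'],at('wrist',d['xy'],.012,st))
for d in arm.spot_point('reject','wrist'): print('rej',d['score'],d['xy'],at('wrist',d['xy'],0,st))
for n in('wrist','top'):
    if n=='top': snap(n,'t15.png')
    for d in arm.masks_of('reject',n)[:1]:
        m=d['pixels'].astype(np.uint8);c=max(cv2.findContours(m,0,1)[0],key=cv2.contourArea)
        w=np.array([at(n,p[0],.012,st)[:2] for p in c],np.float32)
        print(n,d['score'],cv2.minAreaRect(w*1000))
```

```text
[ 0.47557087 -0.07359556  0.32753423] [-3.14153922e+00  1.05429576e-04  1.42013544e-01] [-0.36267293 -0.24521586 -2.3481347 ] 0.021985126155517343
0.65 [394.1, 215.4] [ 0.47758525 -0.19661808  0.012     ]
rej 0.74 [393.2, 210.4] [ 0.47986781 -0.19953971  0.        ]
wrist 0.76 ((479.76568603515625, -197.72789001464844), (90.37338256835938, 91.06561279296875), 9.002998352050781)
top 0.96 ((452.98577880859375, -205.63995361328125), (41.59685134887695, 88.73062896728516), 8.4909086227417)
```

View pics/w15.png

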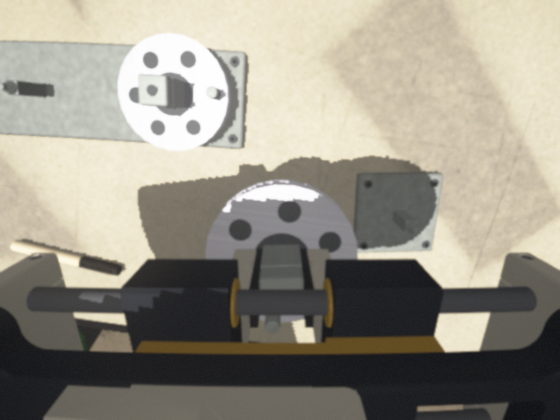

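The wrist view shows the reject plate at about (397,212), unoccluded, with the held pulley level beside it. I'm fitting the plate's box silhouette to its mask for an accurate pose.

```bash
cat > fit.py <<'E'
from h import *
from scipy.optimize import minimize
def fit(n,st,th='reject',sz=(.09,.09,.012),x0=(479,-198,9)):
    r=arm.masks_of(th,n)
    if not r: return print(n,'none')
    m=r[0]['pixels'].astype(np.uint8);S=8
    M=cv2.resize(m,None,fx=S,fy=S,interpolation=cv2.INTER_NEAREST)
    def cost(v):
        a=np.radians(v[2]);P=[]
        for i in(-1,1):
            for j in(-1,1):
                for z in(0,sz[2]):
                    x,y=i*sz[0]/2,j*sz[1]/2
                    P.append(proj(n,[v[0]/1e3+x*np.cos(a)-y*np.sin(a),v[1]/1e3+x*np.sin(a)+y*np.cos(a),z],st))
        h=cv2.convexHull(((np.array(P)+.5)*S).astype(np.int32));I=np.zeros_like(M);cv2.fillConvexPoly(I,h,1)
        return 1-(I&M).sum()/(I|M).sum()
    o=minimize(cost,x0,method='Nelder-Mead',options=dict(initial_simplex=[x0,np.add(x0,(4,0,0)),np.add(x0,(0,4,0)),np.add(x0,(0,0,4))]))
    print(n,round(r[0]['score'],2),o.x.round(2),'IoU',round(1-o.fun,3))
if __name__=='__main__':
    st=arm.get_state()
    fit('wrist',st)
    snap('side','s16.png');fit('side',st)
E
python3 fit.py
```

```text
wrist 0.76 [ 478.23 -199.86    9.26] IoU 0.938
side 0.57 [ 479. -198.    9.] IoU 0.0
```

{"method": "move_arm", "body": {
  "deltas": [
    [0, -8, 0, 0, 0, 0],
    [0, -18, 0, 0, 0, 0],
    [0, -26, 0, 0, 0, 0],
    [0, -30, 0, 0, 0, 0],
    [0, -30, 0, 0, 0, 0]
  ]
}}

```text
t: 24.17
eef_pos: [0.4753, -0.1874, 0.3278]
ee_rot: [3.141, -0.0, 0.143]
force: [0.3, 0.2, -3.2]
width: 0.0223
```

{"method": "move_arm", "body": {
  "deltas": [
    [0, -30, 0, 0, 0, 0],
    [0, -30, 0, 0, 0, 0],
    [0, -30, 0, 0, 0, 0],
    [0, -26, 0, 0, 0, 0],
    [0, -18, 0, 0, 0, 0]
  ]
}}

```text
t: 24.58
eef_pos: [0.475, -0.3228, 0.3274]
ee_rot: [3.141, 0.0, 0.14]
force: [0.3, 0.1, -3.1]
width: 0.0221
```

{"method": "move_arm", "body": {
  "deltas": [
    [0, 0, 0, 0, 0, 0],
    [0, 0, 0, 0, 0, 0],
    [0, 0, 0, 0, 0, 0],
    [0, 0, 0, 0, 0, 0],
    [0, 0, 0, 0, 0, 0]
  ]
}}

```text
t: 25.0
eef_pos: [0.4755, -0.3195, 0.3278]
ee_rot: [-3.142, -0.0, 0.142]
force: [-0.3, 0.6, -3.3]
width: 0.0222
```

Run:
```python
from fit import *
for n in('wrist','top','side'):
    im,st=snap(n,n+'17.png');fit(n,st)
    for d in arm.spot_point('reject_seat',n)[:1]: print(d['score'],d['xy'],at(n,d['xy'],.012,st))
print(st['eef_pos'],st['ee_rot'])
```

```text
wrist 0.73 [ 478.78 -200.31    9.83] IoU 0.956
0.81 [164.2, 182.0] [ 0.47906173 -0.19690945  0.012     ]
top 0.67 [ 477.15 -197.62   11.67] IoU 0.565
0.64 [388.9, 236.2] [ 0.47857838 -0.2003775   0.012     ]
side none
[ 0.47549712 -0.31980891  0.3277611 ] [ 3.14154513e+00 -1.43052955e-04  1.41773190e-01]
```

The two opposite wrist views agree on the reject plate at (0.4785, -0.2001) with a yaw of about 9.5°. I'm going over it and down to just above the tip.

{"method": "move_arm", "body": {
  "deltas": [
    [0.8, 10, 0, 0, 0, 0.4],
    [1, 20, 0, 0, 0, 0.5],
    [1, 28, 0, 0, 0, 0.5],
    [1, 28, 0, 0, 0, 0],
    [0, 20, 0, 0, 0, 0]
  ]
}}

```text
t: 25.87
eef_pos: [0.479, -0.2122, 0.3276]
ee_rot: [-3.141, -0.0, 0.166]
force: [-0.6, -0.1, -3.8]
width: 0.0221
```

{"method": "move_arm", "body": {
  "deltas": [
    [0, 10, 0, 0, 0, 0],
    [0, 4.3, -10, 0, 0, 0],
    [0, 0, -15, 0, 0, 0],
    [0, 0, -15, 0, 0, 0],
    [0, 0, -10, 0, 0, 0]
  ]
}}

```text
t: 26.28
eef_pos: [0.4787, -0.1999, 0.2759]
ee_rot: [-3.141, 0.001, 0.165]
force: [-0.6, -0.0, -4.0]
width: 0.0218
```

{"method": "move_arm", "body": {
  "deltas": [
    [0, 0, -3, 0, 0, 0],
    [0, 0, 0, 0, 0, 0],
    [0, 0, 0, 0, 0, 0],
    [0, 0, 0, 0, 0, 0],
    [0, 0, 0, 0, 0, 0]
  ]
}}

```text
t: 26.7
eef_pos: [0.4795, -0.2, 0.2754]
ee_rot: [3.141, -0.001, 0.166]
force: [0.5, -1.0, -4.1]
width: 0.0219
```

{"method": "move_arm", "body": {
  "deltas": [
    [0, 0, -2, 0, 0, 0],
    [0, 0, -2, 0, 0, 0],
    [0, 0, -2, 0, 0, 0],
    [0, 0, -2, 0, 0, 0],
    [0, 0, 0, 0, 0, 0]
  ]
}}

```text
t: 27.12
eef_pos: [0.479, -0.1998, 0.2662]
ee_rot: [-3.141, 0.001, 0.166]
force: [0.1, -0.5, -3.3]
width: 0.0221
```

{"method": "move_arm", "body": {
  "deltas": [
    [0, 0, -2, 0, 0, 0],
    [0, 0, -2, 0, 0, 0],
    [0, 0, -2, 0, 0, 0],
    [0, 0, 0, 0, 0, 0],
    [0, 0, 0, 0, 0, 0]
  ]
}}

```text
t: 27.53
eef_pos: [0.4792, -0.1998, 0.2605]
ee_rot: [-3.142, 0.0, 0.166]
force: [0.1, 0.2, -3.6]
width: 0.0225
```

{"method": "move_arm", "body": {
  "deltas": [
    [0, 0, -2, 0, 0, 0],
    [0, 0, -2, 0, 0, 0],
    [0, 0, 0, 0, 0, 0],
    [0, 0, 0, 0, 0, 0],
    [0, 0, 0, 0, 0, 0]
  ]
}}

```text
t: 27.95
eef_pos: [0.4792, -0.1998, 0.2567]
ee_rot: [3.142, 0.0, 0.166]
force: [0.6, -0.6, -2.9]
width: 0.022
```

Entered without force. Lowering on.

{"method": "move_arm", "body": {
  "deltas": [
    [0, 0, -3, 0, 0, 0],
    [0, 0, -3, 0, 0, 0],
    [0, 0, -3, 0, 0, 0],
    [0, 0, -3, 0, 0, 0],
    [0, 0, 0, 0, 0, 0]
  ]
}}

```text
t: 28.37
eef_pos: [0.4789, -0.1998, 0.2438]
ee_rot: [-3.141, 0.001, 0.165]
force: [-0.1, -0.1, -4.0]
width: 0.0219
```

{"method": "move_arm", "body": {
  "deltas": [
    [0, 0, -4, 0, 0, 0],
    [0, 0, -4, 0, 0, 0],
    [0, 0, -4, 0, 0, 0],
    [0, 0, -2, 0, 0, 0],
    [0, 0, 0, 0, 0, 0]
  ]
}}

```text
t: 28.78
eef_pos: [0.479, -0.1998, 0.23]
ee_rot: [-3.141, 0.001, 0.166]
force: [-0.1, -0.3, -3.3]
width: 0.0219
```

{"method": "move_arm", "body": {
  "deltas": [
    [0, 0, -1.5, 0, 0, 0],
    [0, 0, -1.5, 0, 0, 0],
    [0, 0, -1, 0, 0, 0],
    [0, 0, 0, 0, 0, 0],
    [0, 0, 0, 0, 0, 0]
  ]
}}

```text
t: 29.2
eef_pos: [0.4792, -0.1998, 0.2267]
ee_rot: [3.142, 0.0, 0.166]
force: [0.2, -0.4, -3.2]
width: 0.0218
```

{"method": "move_arm", "body": {
  "deltas": [
    [0, 0, -0.7, 0, 0, 0],
    [0, 0, -0.7, 0, 0, 0],
    [0, 0, -0.4, 0, 0, 0],
    [0, 0, 0, 0, 0, 0],
    [0, 0, 0, 0, 0, 0]
  ]
}}

```text
t: 29.62
eef_pos: [0.4792, -0.1998, 0.2251]
ee_rot: [3.141, -0.0, 0.166]
force: [-0.9, -0.0, 0.7]
width: 0.0218
```

Bottomed: the weight has gone off the wrist at the expected height. Releasing and lifting away.

{"method": "move_arm", "body": {
  "deltas": [
    [0, 0, 0, 0, 0, 0],
    [0, 0, 0, 0, 0, 0],
    [0, 0, 0, 0, 0, 0],
    [0, 0, 0, 0, 0, 0],
    [0, 0, 0, 0, 0, 0]
  ],
  "claw": 115
}}

```text
t: 30.03
eef_pos: [0.4793, -0.1999, 0.2249]
ee_rot: [3.142, -0.0, 0.166]
force: [-1.0, 0.4, 0.4]
width: 0.0466
```

{"method": "move_arm", "body": {
  "deltas": [
    [0, 0, 6, 0, 0, 0],
    [0, 0, 12, 0, 0, 0],
    [0, 0, 16, 0, 0, 0],
    [0, 0, 18, 0, 0, 0],
    [0, 0, 18, 0, 0, 0]
  ]
}}

```text
t: 30.45
eef_pos: [0.4791, -0.1998, 0.2959]
ee_rot: [-3.142, 0.0, 0.166]
force: [0.4, -0.5, -0.3]
width: 0.0484
```

{"method": "move_arm", "body": {
  "deltas": [
    [0, 8, 10, 0, 0, 0],
    [0, 16, 10, 0, 0, 0],
    [0, 20, 10, 0, 0, 0],
    [0, 20, 10, 0, 0, 0],
    [0, 16, 0, 0, 0, 0]
  ]
}}

```text
t: 30.87
eef_pos: [0.4795, -0.1185, 0.337]
ee_rot: [3.141, -0.003, 0.166]
force: [0.4, 0.5, -0.2]
width: 0.0482
```

{"method": "move_arm", "body": {
  "deltas": [
    [-5, 10, 0, 0, 0, 0],
    [0, 0, 0, 0, 0, 0],
    [0, 0, 0, 0, 0, 0],
    [0, 0, 0, 0, 0, 0],
    [0, 0, 0, 0, 0, 0]
  ]
}}

```text
t: 31.28
eef_pos: [0.4741, -0.1103, 0.3346]
ee_rot: [3.142, 0.001, 0.165]
force: [0.7, 0.2, -0.3]
width: 0.0481
```

```bash
python3 look.py wrist w20.png;python3 look.py top t20.png; python3 look.py side s20.png
python3 - <<'E'
import cv2,numpy as np
a=cv2.imread('pics/w20.png');b=cv2.imread('pics/s20.png')[160:320,180:380]
c=np.zeros((420,800,3),np.uint8);c[:300,:400]=cv2.resize(a,(400,300));c[:320,400:]=cv2.resize(b,(400,320));cv2.imwrite('pics/v20.png',c)
E
```

```text
[ 0.47409536 -0.11028268  0.33456333] [3.14154090e+00 6.95699454e-04 1.65068497e-01] [ 0.65638755  0.24174278 -0.26510128]
pin_a 0.9 [367. 259.] [ 0.44126882 -0.20206321  0.058     ]
pin_a 0.77 [171.  83.] [ 0.56968335 -0.00303944  0.058     ]
pulley_a 0.88 [361. 211.] [ 0.47550453 -0.19955422  0.012     ]
pulley_a 0.76 [149.  87.] [0.56502339 0.03447382 0.012     ]
[ 0.47418682 -0.11033202  0.33461307] [3.14155836e+00 5.70391228e-04 1.64674537e-01] [ 0.28043933 -0.61476081  0.14135902]
pin_a 0.71 [126. 270.] [0.40030154 0.43761622 0.058     ]
pin_a 0.64 [198. 205.] [0.55458158 0.27067555 0.058     ]
pin_a 0.62 [396. 251.] [ 0.43803029 -0.20376972  0.058     ]
pin_a 0.46 [275. 124.] [0.75932646 0.08134197 0.058     ]
pulley_a 0.81 [142. 255.] [0.43979841 0.41624359 0.012     ]
pulley_a 0.78 [389. 240.] [ 0.47003479 -0.19961261  0.012     ]
[ 0.4741935  -0.11014093  0.33470977] [3.14157932e+00 3.21017683e-04 1.64982164e-01] [0.13258198 0.00675517 0.45141229]
pin_a 0.69 [195. 180.] [0.39689263 0.42247058 0.058     ]
pin_a 0.68 [286. 292.] [ 0.43732307 -0.19477298  0.058     ]
pin_a 0.67 [299. 230.] [5.81647534e-01 2.09986995e-04 5.80000000e-02]
pin_a 0.49 [253. 190.] [0.55244418 0.26494525 0.058     ]
pin_a 0.31 [247. 194.] [0.52646379 0.25421776 0.058     ]
pulley_a 0.95 [300. 297.] [ 0.47938281 -0.18834286  0.012     ]
pulley_a 0.65 [204. 188.] [0.42691361 0.43012115 0.012     ]
pulley_a 0.63 [244. 193.] [0.54356887 0.32850238 0.012     ]
pulley_a 0.56 [291. 238.] [0.57318842 0.03007245 0.012     ]
```

View pics/v20.png

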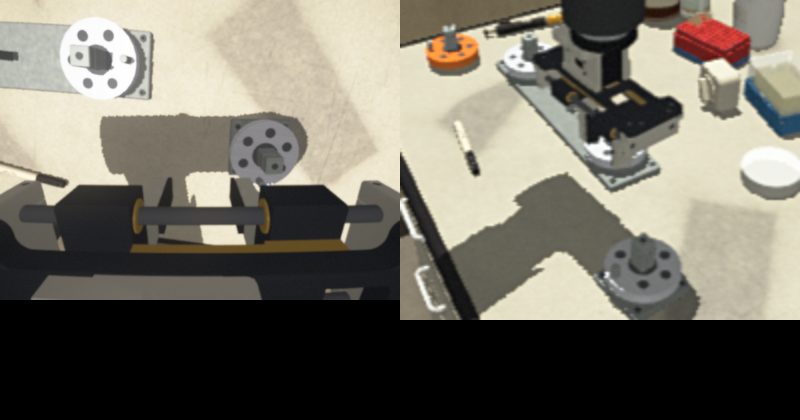

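The binding pulley stands upright and seated on the reject plate, in line with the height at which it bottomed. The good pulleys are still on the board, and the marker, dish and timer look undisturbed. The arm is clear, so I'm handing in.

```bash
python3 -c "
from station import arm;print(arm.job_done())"
```

```text
the job is handed in; nothing more can be done
None
```

The binding pulley was the middle one on the board, and it now stands released on the reject post. I handed the job in at about 31 s of the 72 s allowed; no verdict is reported.

- **Finding the bad one:** I pushed each pin along its circle with the fingers. The left and right wheels turned about 1.6 rad with no more than about 2 N at the wrist. The middle one built up to about 8–9 N and its hub turned with it, so I stopped pushing there.
- **Moving it:** I lifted it by its hub and fitted the reject plate's pose from two opposite wrist views. It went down the post without side force. The wrist stopped carrying its weight at the same tool height as on its own post, so I take it as fully home.
- **Last checks:** The final pictures show it upright on the reject plate with its pin still near zero. The wrist view put it at about (0.4755, -0.1996), against the fitted post at (0.4785, -0.2001).
- **Good pulleys and bystanders:** Both good pulleys are on their posts. The left one was mostly hidden behind the arm in the final pictures, but it was seen in place with its pin turned in the earlier ones. The timer, dish and marker look undisturbed.
- **What disagreed:** The networks' position for the seated pulley varied by several mm between cameras (x 0.470–0.479, y -0.188 to -0.200). I relied on the force and height reading instead.

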